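# Start the last knob bolt of a range-hood fan casing

## Robot

A 6-joint arm with a two-finger parallel gripper is mounted at the origin on the work surface. World frame = base frame: x ahead of the robot, y to its left, z up, the work surface at z = 0. Lengths are in m, angles in degrees, forces in N, time in s.
With the tool pointing down it reaches from about 0.25 to 0.725 m from the base axis. Payload 9.7 kg.
Tool frame: the origin (TCP) lies on the centre line of the jaws, within the pads' length; the fingertips stand bot.nose_length ahead of it and the grasp point (between the pads) lies 11 mm behind it (bot.nose_length is the distance from the TCP to the fingertips, in m); z points along the fingers, y is the line along which they close (so a half turn about z gives the same grasp; the last joint's range is limited). The gripper opens to 85 mm and grips with 20 to 120 N. Pads are 22 mm wide; open, the fingers measure 114 mm over their backs; the gripper's body (76 mm by 85 mm) begins 54 mm behind the grasp point. The pads swing forward as they close: fully open they stand 13 mm farther back than shut.
Start: joints at [74.141, 4.979, 10.078, 95.1, 0, 90], TCP at [0.15, 0.529, 0.239] pointing down, gripper open.
Joint ranges: [-179.16, 179.16], [-48.56, 103.87], [-65.8, 70.77], [-126.05, 130.52], [-82.76, 87.17], [-180, 180]. Speed limits (degrees/s): [127.2, 127.2, 147.25, 180, 180, 180].

## Interface

Orientations are given as [roll, pitch, yaw] about the fixed x, y, z axes, in that order (R = Rz(yaw) Ry(pitch) Rx(roll)).
In Python, from workcell import bot gives the robot as it stands. The module is installed in compiled form; this text tells all that it offers.
- The arm moves only by the shell command python3 -m inch 'ROWS' [OPENING] [FORCE]. ROWS is JSON, a list of rows, each a list of 4 numbers: the shift along the world's x, y, z in cm, then the turn about the world's z in degrees. A call has exactly 8 rows; each row is the pose to reach, as a shift and turn from the pose commanded when the call began; what a row does not reach only later rows make up. A row lasts 1/8 s, in which the tool goes at most 62.5 mm and 10.7 degrees, less where a joint would pass 70% of its speed; a pose out of reach is approached as far as the arm can. A call with a gripper value outside its range is refused whole. OPENING is the finger opening in cm, from 0 to 8.54, set as the call begins (- or left out, the last holds). The fingers move at their own pace and stop on an object; FORCE is the grip in N (left out, the last holds). Time passes only in rows, so rows that repeat a pose let the fingers close, or fill a call up. It gives the time, the measured TCP pose, the force, the opening and the grip force at its end, in the units of the state.
- bot.get_obs(): the state, without advancing time (a new reading comes with each control period).
- bot.camera(name): name is "scene" or "top"; returns a dict with "img" (384x512x3 uint8, red, green, blue), "fovy" (degrees; the focal length in pixels is half the picture's height over the tangent of half this angle, whatever the lens; pixels are square), "cx", "cy" (the principal point, pixels), "R" (3x3) and "t" (3): a world point X has camera coordinates R X + t. Camera axes: x right, y down, z forward; pixel columns grow to the right and rows downward; lengths in m; the calibration is good to about 2 mm. A picture is of the moment at which its call begins. There is no depth.
- bot.job_done(): hands the job in; it is judged then, once.
Trained networks look in a picture, given as the dict that the camera call returned (one of the last four; its "shot" number tells which), for a name from the list of things; names that differ only in an ending like _2 or _b are one class to them, and where a whole thing is asked for, a point or a joint stands for the part that bears it (a point fixed in the world has none). Each returns a list of dicts, best first, with "score" (0 to 1); they miss things now and then, are a little off and sometimes report something else, mostly with a low value. They report only what shows in the picture. A call takes as long as a camera call.
- bot.find_in(thing, picture): "point" ([column, row] in pixels, amid what is visible of it).
- bot.landmark_of(thing, picture): "point" ([column, row] in pixels: a listed point, or the origin of a listed thing).
The state is a dict: "time": time; "q": joint angles; "qd": joint speeds; "joint_efforts": joint torques, N m; "ee_pos": TCP position; "tcp_rot": TCP orientation; "wrist_force": force on the tool from outside, world axes, zero at the start; "torque": the same for the moment, N m; "opening": finger opening in m; "grasp_force": force on a finger pad.
Only numpy, scipy, OpenCV 4.12 (cv2) and the standard library are available. Lean on these libraries where they do the work, as an engineer would, in place of code of your own. Each camera call takes 0.05 s, during which the arm holds its last target. There are 200 camera calls.

## Task

The range-hood fan has been cleaned and its bell-mouth ring is back on the casing, but the knob bolt that stands up from its collar has not been started: it only rests on top of its thread (right-hand, so forward is clockwise seen from above). Start it the careful way: turn it backward until it drops into the thread, go no farther back than that, then turn it forward one full turn. Finish while still gripping the knob and holding it there, and leave the two tightened bolts and everything lying about undisturbed.

Things in the scene. Friction and masses are not known exactly. Their poses are not given: they have to be found in the camera images.
- casing: Range-hood fan casing, fixed: cream drum 310 mm across, 114 mm high, outlet duct on its +x side reaching 240 mm from the axis. Origin: fan axis, underside; z up. On top an aluminium ring (flange at z = 118 mm) round the open inlet, with three knob bolts on a circle of 118 mm radius, each on a 38 mm collar (top at z = 124 mm): the loose one at -x, the tight ones at +60 and -60 degrees from +x
- knob: Knob of the loose bolt: fluted black plastic, upright, 39 mm across, 24 mm high, free all round, a white pointer on top from the centre to one side. Origin: its middle, on the bolt's axis, 12 mm under its top; x along the pointer, z up. Its underside starts 22 to 24 mm above its collar and comes down as the bolt drops and screws in. It can be gripped at any angle
- collar (a point): Centre of the top of the loose bolt's collar, on the bolt's axis, z = 124 mm; the knob's underside is at this height when tight
- bolt_turn (a joint): Turn of the loose bolt in rad, growing forward (clockwise from above), no stops; it turns easily (0.02 N m). It starts 0.6 to 3 rad forward of where it drops; that angle is not given. Turned backward it rises 5 mm a turn on its thread, then drops about 5 mm by its weight (60 to 90 g); a firm grip holds it up until the fingers ease or press it down. After that, forward lowers it 5 mm a turn
- bolt_in (a joint): How far the loose bolt stands below its highest resting place, in m (positive down); at 0 the knob's underside is 24 mm above its collar. 0.0003 to 0.002 at the start, about 0.005 just after the drop, about 0.010 one turn later. The bolt is captive in its collar: it can be lifted 2 mm above zero and no more
- bolt_b (a joint): Turn in rad of the tight knob bolt at +60 degrees on the casing, same knob, standing on its collar; leave alone
- bolt_c (a joint): Turn in rad of the tight knob bolt at -60 degrees on the casing, same knob, standing on its collar; leave alone
- tape_roll: Yellow roll of tape 46 mm across and 19 mm high lying on the flange; bystander. Origin: centre of its underside
- spanner: Steel spanner 150 mm long, 8 mm thick, lying flat on the outlet duct's top; bystander. Origin: centre of its underside
- spray_bottle: White spray bottle with red trigger head, 80 mm across, 215 mm high, on the counter; bystander. Origin: centre of its underside
- scrub_brush: Magenta scrubbing brush 195 mm long, 36 mm high, on the counter; bystander. Origin: under its middle
- degreaser: Can with blue label, 72 mm across, 190 mm high; bystander. Origin: centre of its underside
- pump_bottle: Black bottle, 68 mm across, 170 mm high; bystander. Origin: centre of its underside
- scraper: Scraper with orange handle, 195 mm long, 18 mm high; bystander. Origin: under its middle

How it is judged (in metres and radians):
On the way:
1. the bolt has been turned backward until it dropped into the thread (value of joint bolt_in above 0.0032 m and value of joint bolt_turn below -1 rad), for 0.1 s.
At the end, for the whole second after the job is handed in: The loose bolt is one turn (within a fifth of a turn) forward of where it dropped, its thread engaged (7.8 to 12.2 mm below its highest resting place), still, and gripped between the fingers (over 3 N, grasp point within 28 mm of the knob's middle) (value of joint bolt_turn between 3.3 and 5.8 rad and value of joint bolt_in between 0.0078 and 0.0122 m and contact force between the fingers and knob above 3 N and angular speed of knob below 0.15 rad/s and distance between the grasp point and knob below 0.028 m); the arm keeps its last pose, push and grip.
It fails at once if the bolt was turned back more than a third of a turn past the drop (value of joint bolt_turn below -3.9 rad).
It fails at once if a tightened bolt was turned more than 0.3 rad (value of joint any of bolt_b, bolt_c above 0.3 rad or value of joint any of bolt_b, bolt_c below -0.3 rad).
It fails at once if a bystander was moved more than 25 mm (distance of any of tape_roll, spanner, spray_bottle, scrub_brush, degreaser, pump_bottle, scraper from where it was at the start of the episode above 0.025 m).
It also fails if it takes over 54 s, if anything falls off the work surface, if the arm or the gripper's body presses on something with over 40 N, if the wrist force passes 120 N, or if a joint passes its speed limit or range.

## Working session

There is one attempt and no reset: what is moved stays moved. The work goes in short steps, Python scripts to look and compute and a shell command to move; the robot and the scene stay as the last step left them, time stands still between calls to the robot, and variables do not carry over. Pictures are saved under pics/ and viewed, at most 10 in all, crops included, and the job is handed in when it is done.

```bash
mkdir -p pics
cat > h.py <<'E'
import numpy as np, cv2
from workcell import bot
def ray(p,px):
    f=p["img"].shape[0]/2/np.tan(np.radians(p["fovy"])/2)
    d=np.array([(px[0]-p["cx"])/f,(px[1]-p["cy"])/f,1]);R=np.array(p["R"]);t=np.array(p["t"])
    return -R.T@t,R.T@d
def proj(p,X):
    f=p["img"].shape[0]/2/np.tan(np.radians(p["fovy"])/2)
    c=np.array(p["R"])@np.array(X)+p["t"];return [c[0]/c[2]*f+p["cx"],c[1]/c[2]*f+p["cy"]]
def atz(p,px,z):
    o,d=ray(p,px);return o+d*(z-o[2])/d[2]
def tri(pp,xx):
    A=np.zeros((3,3));b=np.zeros(3)
    for p,x in zip(pp,xx):
        o,d=ray(p,x);d/=np.linalg.norm(d);M=np.eye(3)-np.outer(d,d);A+=M;b+=M@o
    return np.linalg.solve(A,b)
E
python3 - <<'E'
from h import *
P={n:bot.camera(n) for n in("scene","top")}
for n,p in P.items():
    cv2.imwrite(f"pics/{n}0.png",p["img"][:,:,::-1])
    print(n,"cam at",(-np.array(p["R"]).T@p["t"]).round(3))
    for th in("knob","collar","casing","tape_roll","spanner","spray_bottle","degreaser","pump_bottle"):
        print(th,[(np.round(r["point"]).tolist(),round(r["score"],2)) for r in bot.landmark_of(th,p)[:4]])
    print("find knob",[(np.round(r["point"]).tolist(),round(r["score"],2)) for r in bot.find_in("knob",p)[:4]])
print(bot.nose_length,bot.get_obs())
E
```

```text
scene cam at [ 1.138 -0.916  0.865]
knob [([250.0, 157.0], 0.45)]
collar [([249.0, 167.0], 0.72)]
casing [([246.0, 215.0], 0.98)]
tape_roll [([217.0, 174.0], 0.7), ([322.0, 154.0], 0.62)]
spanner [([257.0, 234.0], 0.55)]
spray_bottle [([246.0, 213.0], 0.72), ([175.0, 308.0], 0.62)]
degreaser [([280.0, 145.0], 0.72)]
pump_bottle []
find knob [([251.0, 158.0], 0.47)]
top cam at [ 0.39  -0.038  1.641]
knob [([230.0, 204.0], 0.57)]
collar [([232.0, 202.0], 0.81), ([344.0, 238.0], 0.36)]
casing [([258.0, 197.0], 0.64)]
tape_roll [([229.0, 202.0], 0.72), ([252.0, 222.0], 0.61)]
spanner [([293.0, 154.0], 0.44)]
spray_bottle [([354.0, 175.0], 0.8), ([294.0, 155.0], 0.72)]
degreaser [([143.0, 231.0], 0.59)]
pump_bottle [([139.0, 185.0], 0.77), ([255.0, 198.0], 0.35)]
find knob [([230.0, 204.0], 0.55), ([344.0, 235.0], 0.25)]
0.008 {'time': 1.0, 'q': array([7.41391991e+01, 4.97754595e+00, 1.00765899e+01, 9.50999021e+01,
       1.86275480e-04, 9.00004559e+01]), 'qd': array([-0.02167565,  0.07381266,  0.01000883, -0.01107144,  0.10858063,
       -0.00384753]), 'joint_efforts': array([ 3.52940551e-03, -5.20115411e+01,  4.64863837e+01,  1.94966451e-03,
        2.71170393e-04, -4.79633293e-07]), 'ee_pos': array([0.15030991, 0.5290438 , 0.23928258]), 'tcp_rot': array([-1.79999142e+02, -1.86268652e-04,  1.64138743e+02]), 'wrist_force': array([-0.30679293,  0.04314136, -0.27626984]), 'torque': array([-0.00716341,  0.03063794, -0.00338347]), 'grasp_force': 0.0, 'opening': 0.08523285492201743}
```

View pics/scene0.png

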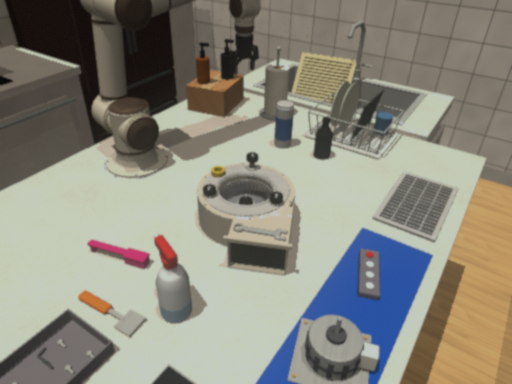

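View pics/top0.png

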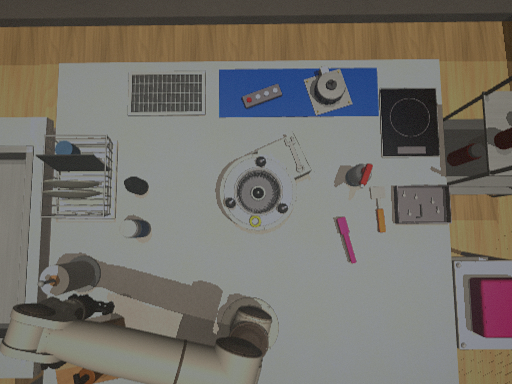

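The views show the loose knob opposite the duct, at top (230,203) and scene (251,158). The tight knobs are at top (261,161) and (283,208), and the tape is at top (254,221). Next I'll locate them all.

```bash
cat >> h.py <<'E'
def crop(p,c,w,name,s=8):
    x,y=map(int,c);i=p["img"][y-w:y+w,x-w:x+w,::-1];cv2.imwrite(name,cv2.resize(i,None,fx=s,fy=s,interpolation=cv2.INTER_CUBIC))
E
python3 - <<'E'
from h import *
s,t=bot.camera("scene"),bot.camera("top")
L=lambda n,p:bot.landmark_of(n,p)[0]["point"]
k=tri([s,t],[L("knob",s),L("knob",t)]);print("knob tri",k.round(4),L("knob",s),L("knob",t))
print("knob@.159 top",atz(t,L("knob",t),.159).round(4),"scene",atz(s,L("knob",s),.159).round(4))
for p in(s,t): print("collar",atz(p,L("collar",p),.124).round(4), "casing",atz(p,L("casing",p),0).round(4))
print("tight knobs, tape", [atz(t,x,.14).round(3) for x in((261,161),(283,208),(254,221))])
print("degr,pump",[atz(t,x,.0).round(3) for x in((143,231),(139,185))])
crop(t,(240,205),30,"pics/ktop.png",10);
a=cv2.imread("pics/ktop.png");crop(s,(250,160),30,"pics/ks.png",10);b=cv2.imread("pics/ks.png")
cv2.imwrite("pics/k.png",cv2.resize(np.hstack([a,b]),(800,400)))
E
```

```text
Traceback (most recent call last):
IndexError: list index out of range
```

Run:
```python
from h import *
D={}
for n in("scene","top"):
    for i in range(3):
        p=bot.camera(n)
        for th in("knob","collar","casing"):
            r=bot.landmark_of(th,p)
            if r: D.setdefault((th,n),[]).append(r[0]["point"])
    if n=="scene": s=p
    else: t=p
for k,v in D.items(): print(k,np.round(v,1).tolist())
M={k:np.median(v,0) for k,v in D.items()}
for th,z in(("knob",.159),("collar",.124),("casing",0)):
    q=[(p,M[th,n]) for n,p in(("scene",s),("top",t)) if (th,n) in M]
    print(th,[atz(p,x,z).round(4) for p,x in q], tri(*zip(*q)).round(4) if len(q)==2 else "")
print("tight knobs, tape", [atz(t,x,.14).round(3) for x in((261,161),(283,208),(254,221))])
print("degr,pump",[atz(t,x,.0).round(3) for x in((143,231),(139,185))])
crop(t,(240,205),30,"pics/ktop.png",10);
a=cv2.imread("pics/ktop.png");crop(s,(250,160),30,"pics/ks.png",10);b=cv2.imread("pics/ks.png")
cv2.imwrite("pics/k.png",cv2.resize(np.hstack([a,b]),(800,400)))
```

```text
('knob', 'scene') [[251.4, 155.5], [248.3, 156.7], [250.9, 158.6]]
('collar', 'scene') [[251.7, 165.4], [249.3, 164.7], [250.1, 166.2]]
('casing', 'scene') [[242.1, 213.9], [244.5, 214.9], [246.6, 212.8]]
('knob', 'top') [[229.6, 204.4], [291.6, 153.2], [230.2, 206.0]]
('collar', 'top') [[231.3, 203.2], [232.8, 202.4], [233.8, 201.3]]
('casing', 'top') [[257.9, 196.1], [255.7, 197.1], [258.1, 193.9]]
knob [array([0.4958, 0.0686, 0.159 ]), array([0.4951, 0.0702, 0.159 ])] [0.495  0.0702 0.158 ]
collar [array([0.4935, 0.0684, 0.124 ]), array([0.5054, 0.0625, 0.124 ])] [0.5024 0.0602 0.1318]
casing [array([ 0.5395, -0.0304,  0.    ]), array([ 0.5412, -0.037 ,  0.    ])] [ 0.5418 -0.0362  0.0048]
tight knobs, tape [array([ 0.668, -0.05 ,  0.14 ]), array([ 0.481, -0.135,  0.14 ]), array([ 0.431, -0.021,  0.14 ])]
degr,pump [array([0.396, 0.453, 0.   ]), array([0.593, 0.476, 0.   ])]
```

View pics/k.png

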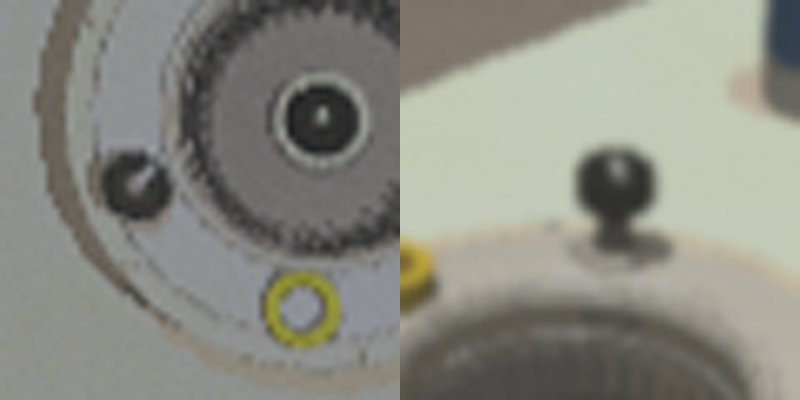

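Tri-angulation and the picture agree: knob at about (0.496, 0.069), middle z ≈ 0.158. I'm moving above it, with the wrist wound so there's plenty of backward travel.

```bash
python3 -m inch '[[3,-5,3,-10],[7,-10,4,-20],[11,-15,4,-30],[15,-20,4,-40],[19,-25,4,-50],[23,-30,4,-60],[27,-35,4,-70],[31,-40,4,-80]]' 8.5
python3 - <<'E'
from h import *
o=bot.get_obs();print(o["time"],o["q"].round(1),o["ee_pos"].round(4),o["tcp_rot"].round(1))
E
python3 - <<'E'
from h import *
from scipy import ndimage as nd
t=bot.camera("top");s=bot.camera("scene")
for p,c,zs in((t,[(230.5,203),(261,161),(283,208)],(.17,.148,.148)),(s,[(252,157),(210,190),(277,197)],(.16,.136,.136))):
    g=p["img"].astype(float).max(2)
    for (x,y),z in zip(c,zs):
        x,y=int(x),int(y);w=g[y-8:y+9,x-8:x+9];l,n=nd.label(w<85)
        k=np.argmax(nd.sum(w<85,l,range(1,n+1)))+1;cy,cx=nd.center_of_mass(l==k)
        q=(x-8+cx,y-8+cy);print(np.round(q,2),(l==k).sum(),atz(p,q,z).round(4))
E
```

```text
time: 3.4
ee_pos: [0.4523, 0.1384, 0.2796]
tcp_rot: [180.0, -0.0, 83.8]
wrist_force: [0.4, 1.6, -1.3]
opening: 0.0849
grasp_force: 0.0
3.4 [ 17.   -4.5   5.1  99.5   0.  113.2] [0.4523 0.1384 0.2796] [180.   -0.   83.8]
[229.79 202.69] 70 [0.5009 0.071  0.17  ]
[260.39 161.42] 72 [ 0.6646 -0.0479  0.148 ]
[281.63 207.87] 67 [ 0.4809 -0.1289  0.148 ]
[251.83 158.81] 95 [0.5067 0.0578 0.16  ]
[209.58 190.9 ] 99 [ 0.4841 -0.1392  0.136 ]
[275.12 197.7 ] 122 [ 0.665  -0.0543  0.136 ]
```

```bash
python3 -m inch '[[2,-3,0,-10],[4,-5.9,0,-20],[4,-5.9,-2,-30],[4,-5.9,-4,-40],[4,-5.9,-5,-46],[4,-5.9,-5,-46],[4,-5.9,-5,-46],[4,-5.9,-5,-46]]' 6.5 20
python3 - <<'E'
from h import *
o=bot.get_obs();print(o["q"].round(1))
t=bot.camera("top");s=bot.camera("scene")
crop(t,(230,203),25,"pics/a.png",8);crop(s,(250,150),25,"pics/b.png",8)
cv2.imwrite("pics/k2.png",np.hstack([cv2.imread("pics/a.png"),cv2.imread("pics/b.png")]))
E
```

```text
time: 4.5
ee_pos: [0.4915, 0.0814, 0.2299]
tcp_rot: [180.0, -0.0, 38.2]
wrist_force: [-0.5, -0.2, 0.9]
opening: 0.0647
grasp_force: 0.0
[  9.4  -2.4   1.6  93.9   0.  151.2]
```

View pics/k2.png

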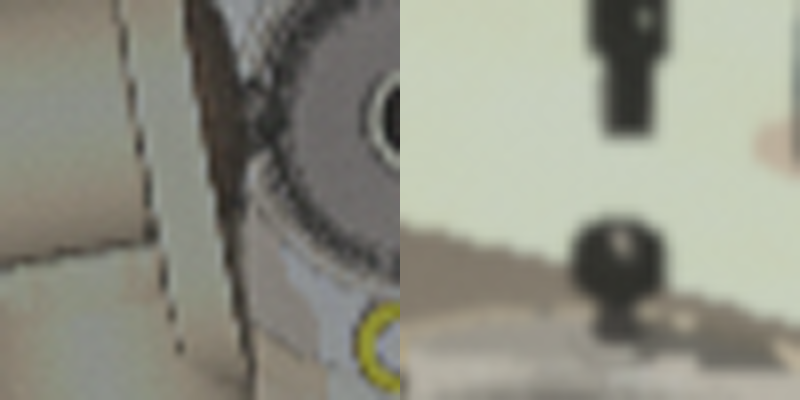

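The fingers stand over the knob, about 1 px to its right in the scene view. I'm descending with a small correction, then closing.

```bash
python3 -m inch '[[0.5,-1,0,0],[0.5,-1,-3,0],[0.5,-1,-5,0],[0.5,-1,-6,0],[0.5,-1,-7,0],[0.5,-1,-7.5,0],[0.5,-1,-7.5,0],[0.5,-1,-7.5,0]]' 6.5 20;python3 - <<'E'
from h import *
t=bot.camera("top");s=bot.camera("scene")
crop(s,(250,150),25,"pics/b.png",12);cv2.imwrite("pics/k3.png",cv2.imread("pics/b.png"))
E
```

```text
time: 5.6
ee_pos: [0.4966, 0.0713, 0.1549]
tcp_rot: [180.0, -0.0, 38.1]
wrist_force: [0.7, 0.2, -0.4]
opening: 0.0652
grasp_force: 0.0
```

View pics/k3.png

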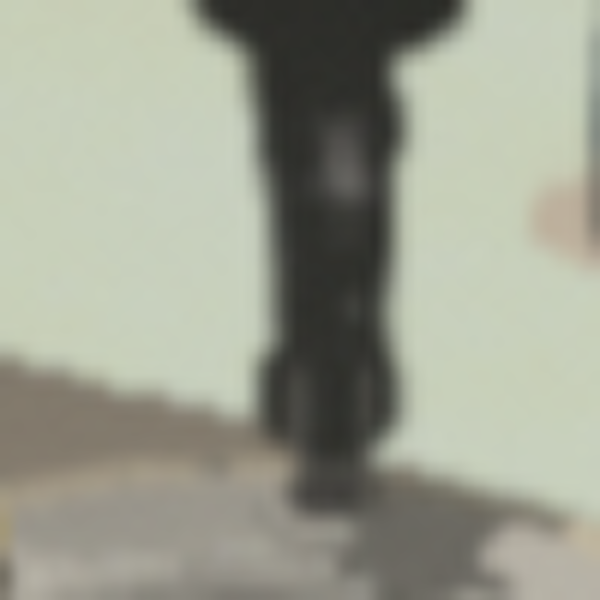

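The finger is centred on the knob (both at about x = 330 in the crop), so I'm closing gently.

```bash
python3 -m inch '[[0,0,0,0],[0,0,0,0],[0,0,0,0],[0,0,0,0],[0,0,0,0],[0,0,0,0],[0,0,0,0],[0,0,0,0]]' 3 20
```

```text
time: 6.7
ee_pos: [0.4991, 0.0686, 0.1563]
tcp_rot: [179.5, -0.1, 38.0]
wrist_force: [10.4, -17.1, 7.3]
opening: 0.0386
grasp_force: 20.4
```

```bash
python3 -m inch '[[0.1,-0.2,0.1,0],[0.22,-0.34,0.15,0],[0.22,-0.34,0.15,0],[0.22,-0.34,0.15,0],[0.22,-0.34,0.15,0],[0.22,-0.34,0.15,0],[0.22,-0.34,0.15,0],[0.22,-0.34,0.15,0]]' - 25
```

```text
time: 7.7
ee_pos: [0.4993, 0.0677, 0.1565]
tcp_rot: [179.9, -0.1, 38.1]
wrist_force: [4.1, -2.1, 5.4]
opening: 0.0383
grasp_force: 25.0
```

Now turning backward with a slight downward push, so the drop shows up as loss of the upward force.

```bash
python3 -m inch '[[0.1,-0.05,0,7],[0.1,-0.05,0,14],[0.1,-0.05,0,21],[0.1,-0.05,0,28],[0.1,-0.05,0,35],[0.1,-0.05,0,40],[0.1,-0.05,0,40],[0.1,-0.05,0,40]]'
```

```text
time: 8.7
ee_pos: [0.5002, 0.0667, 0.1566]
tcp_rot: [179.9, 0.1, 78.1]
wrist_force: [4.6, -4.8, 7.2]
opening: 0.038
grasp_force: 25.6
```

```bash
python3 -m inch '[[0.05,-0.1,0,7],[0.05,-0.1,0,14],[0.05,-0.1,0,21],[0.05,-0.1,0,28],[0.05,-0.1,0,35],[0.05,-0.1,0,40],[0.05,-0.1,0,40],[0.05,-0.1,0,40]]'
```

```text
time: 9.7
ee_pos: [0.5011, 0.0662, 0.1558]
tcp_rot: [179.9, 0.1, 118.1]
wrist_force: [8.4, -2.7, 0.1]
opening: 0.0382
grasp_force: 25.1
```

The upward force has vanished. I'm testing by lowering 4 mm: a dropped bolt should follow freely.

```bash
python3 -m inch '[[0.1,0,-0.1,0],[0.1,0,-0.2,0],[0.1,0,-0.2,0],[0.1,0,-0.2,0],[0.1,0,-0.2,0],[0.1,0,-0.2,0],[0.1,0,-0.2,0],[0.1,0,-0.2,0]]'
```

```text
time: 10.7
ee_pos: [0.5013, 0.0661, 0.1535]
tcp_rot: [-180.0, 0.1, 118.1]
wrist_force: [4.9, -2.6, -1.3]
opening: 0.0382
grasp_force: 25.1
```

```bash
python3 -m inch '[[0,0,-0.1,0],[0,0,-0.2,0],[0,0,-0.2,0],[0,0,-0.2,0],[0,0,-0.2,0],[0,0,-0.2,0],[0,0,-0.2,0],[0,0,-0.2,0]]'
python3 - <<'E'
from h import *
s=bot.camera("scene")
crop(s,(250,150),25,"pics/b.png",12);cv2.imwrite("pics/k4.png",cv2.imread("pics/b.png"))
E
```

```text
time: 11.7
ee_pos: [0.5014, 0.0661, 0.1527]
tcp_rot: [179.9, 0.1, 118.1]
wrist_force: [2.5, -2.3, 7.4]
opening: 0.0381
grasp_force: 25.9
```

View pics/k4.png

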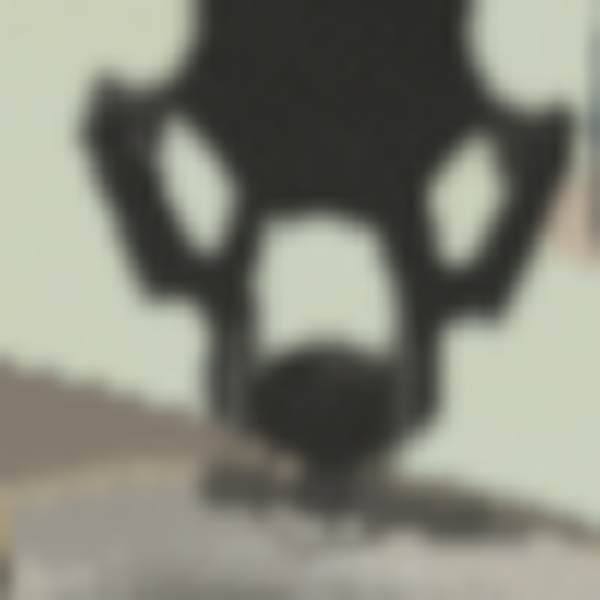

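The bolt followed down about 4 mm and is now seated (7 N). To be sure, I'm easing the grip briefly so it drops fully, then regripping.

```bash
python3 -m inch '[[0,0,0,0],[0,0,0,0],[0,0,0,0],[0,0,0,0],[0,0,0,0],[0,0,0,0],[0,0,0,0],[0,0,0,0]]' 5 20
python3 - <<'E'
from h import *
s=bot.camera("scene")
crop(s,(250,150),25,"pics/b.png",12);cv2.imwrite("pics/k5.png",cv2.imread("pics/b.png"))
E
python3 -m inch '[[0,0,0.1,0],[0,0,0.1,0],[0,0,0.1,0],[0,0,0.1,0],[0,0,0.1,0],[0,0,0.1,0],[0,0,0.1,0],[0,0,0.1,0]]' 3 25
```

```text
time: 12.75
ee_pos: [0.5011, 0.0664, 0.1518]
tcp_rot: [180.0, 0.0, 118.1]
wrist_force: [0.1, 0.5, -0.6]
opening: 0.0501
grasp_force: 0.0
time: 13.8
ee_pos: [0.5015, 0.0666, 0.1529]
tcp_rot: [179.9, 0.0, 118.1]
wrist_force: [4.6, 2.6, 0.2]
opening: 0.0377
grasp_force: 26.1
```

View pics/k5.png

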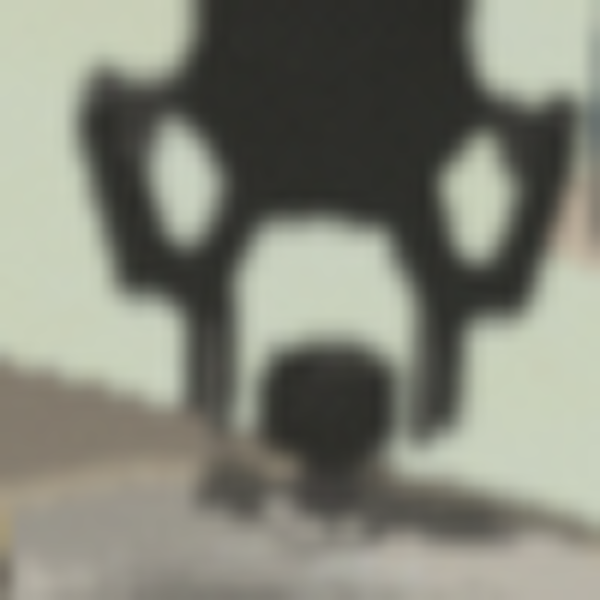

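Knob top moved down from row 151.9 to 153.3, about 5 mm, so the drop is confirmed. Now forward 100° on this grip.

```bash
python3 -m inch '[[0,0,-0.01,-10],[0,0,-0.03,-20],[0,0,-0.04,-30],[0,0,-0.06,-40],[0,0,-0.07,-50],[0,0,-0.08,-60],[0,0,-0.1,-70],[0,0,-0.1,-70]]'; python3 -m inch '[[0,0,-0.01,-10],[0,0,-0.03,-20],[0,0,-0.04,-30],[0,0,-0.04,-30],[0,0,-0.04,-30],[0,0,-0.04,-30],[0,0,-0.04,-30],[0,0,-0.04,-30]]'; python3 -c "
from h import *;print(bot.get_obs()['q'].round(1))"
```

```text
time: 14.8
ee_pos: [0.5007, 0.0669, 0.1518]
tcp_rot: [-179.9, -0.0, 48.2]
wrist_force: [-0.1, 5.9, 1.9]
opening: 0.038
grasp_force: 26.1
time: 15.8
ee_pos: [0.5006, 0.0674, 0.1514]
tcp_rot: [-179.9, 0.0, 18.4]
wrist_force: [-0.0, 7.9, 0.6]
opening: 0.0383
grasp_force: 26.2
[ 7.600e+00 -2.000e+00 -6.800e+00  8.530e+01  1.000e-01  1.692e+02]
```

Tracking the thread (1.5 mm down over 100°). Opening, then unwinding 280°.

```bash
python3 -m inch '[[0,0.05,0,0],[0,0.05,0,0],[0,0.05,0,0],[0,0.05,0,0],[0,0.05,0,10],[0,0.05,0,20],[0,0.05,0,30],[0,0.05,0,40]]' 6; python3 -m inch '[[0,0,0,10],[0,0,0,20],[0,0,0,30],[0,0,0,40],[0,0,0,50],[0,0,0,60],[0,0,0,70],[0,0,0,80]]';python3 -m inch '[[0,0,0,10],[0,0,0,20],[0,0,0,30],[0,0,0,40],[0,0,0,50],[0,0,0,60],[0,0,0,70],[0,0,0,80]]';python3 -m inch '[[0,0,0,10],[0,0,0,20],[0,0,0,30],[0,0,0,40],[0,0,0,50],[0,0,0,60],[0,0,0,70],[0,0,0,80]]';  python3 -c "
from h import *;print(bot.get_obs()['q'].round(1))
s=bot.camera('scene');crop(s,(250,150),25,'pics/k6.png',12)"
```

```text
time: 16.8
ee_pos: [0.501, 0.0668, 0.1514]
tcp_rot: [180.0, 0.0, 58.5]
wrist_force: [-0.5, 0.5, -0.9]
opening: 0.0601
grasp_force: 0.0
time: 17.8
ee_pos: [0.501, 0.0667, 0.1514]
tcp_rot: [-180.0, 0.0, 138.5]
wrist_force: [0.5, -0.1, 0.2]
opening: 0.0599
grasp_force: 0.0
time: 18.8
ee_pos: [0.501, 0.0668, 0.1514]
tcp_rot: [-180.0, -0.0, -141.5]
wrist_force: [-0.6, -0.0, 0.5]
opening: 0.0601
grasp_force: 0.0
time: 19.8
ee_pos: [0.501, 0.0667, 0.1514]
tcp_rot: [180.0, -0.0, -61.5]
wrist_force: [-0.1, -0.1, 0.1]
opening: 0.0601
grasp_force: 0.0
[   7.6   -2.    -6.8   85.2   -0.  -110.9]
```

View pics/k6.png

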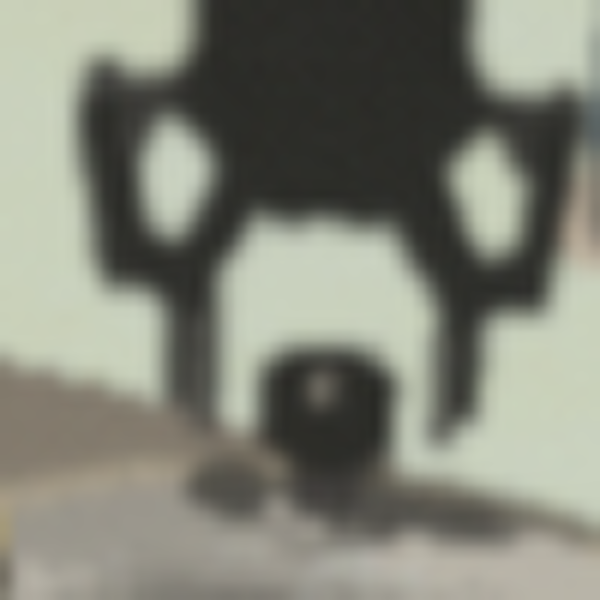

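```bash
python3 -m inch '[[0,0,0,0],[0,0,0,0],[0,0,0,0],[0,0,0,0],[0,0,0,0],[0,0,0,0],[0,0,0,0],[0,0,0,0]]' 3 25; python3 -m inch '[[0,0,-0.01,-10],[0,0,-0.03,-20],[0,0,-0.04,-30],[0,0,-0.06,-40],[0,0,-0.07,-50],[0,0,-0.08,-60],[0,0,-0.1,-70],[0,0,-0.1,-70]]'
```

```text
time: 20.85
ee_pos: [0.5014, 0.067, 0.1516]
tcp_rot: [-179.9, -0.0, -61.9]
wrist_force: [4.1, 2.7, 3.1]
opening: 0.0379
grasp_force: 25.6
time: 21.85
ee_pos: [0.5009, 0.0672, 0.1505]
tcp_rot: [180.0, 0.0, -131.8]
wrist_force: [1.8, 3.4, 3.8]
opening: 0.0381
grasp_force: 25.7
```

```bash
python3 -m inch '[[0,0,-0.01,-10],[0,0,-0.03,-20],[0,0,-0.04,-30],[0,0,-0.06,-40],[0,0,-0.07,-50],[0,0,-0.08,-60],[0,0,-0.1,-70],[0,0,-0.1,-70]]'; python3 -m inch '[[0,0,-0.01,-10],[0,0,-0.03,-20],[0,0,-0.04,-30],[0,0,-0.06,-40],[0,0,-0.07,-50],[0,0,-0.08,-60],[0,0,-0.1,-70],[0,0,-0.1,-70]]'
```

```text
time: 22.85
ee_pos: [0.5013, 0.0677, 0.1496]
tcp_rot: [179.9, -0.0, 158.3]
wrist_force: [3.2, 6.6, 2.6]
opening: 0.038
grasp_force: 25.7
time: 23.85
ee_pos: [0.5018, 0.0675, 0.1487]
tcp_rot: [179.9, -0.1, 88.3]
wrist_force: [5.5, 6.3, 2.8]
opening: 0.038
grasp_force: 25.7
```

```bash
python3 -m inch '[[0.05,0.05,-0.01,-10],[0.05,0.1,-0.03,-20],[0.05,0.1,-0.04,-30],[0.05,0.1,-0.06,-40],[0.05,0.1,-0.07,-50],[0.05,0.1,-0.08,-60],[0.05,0.1,-0.09,-65],[0.05,0.1,-0.09,-65]]'; python3 -m inch '[[0,0,0,0],[0,0,0,0],[0,0,0,0],[0,0,0,0],[0,0,0,0],[0,0,0,0],[0,0,0,0],[0,0,0,0]]'; python3 -c "
from h import *
s=bot.camera('scene');crop(s,(250,150),25,'pics/k7.png',12)"
```

```text
time: 24.85
ee_pos: [0.5018, 0.0675, 0.1477]
tcp_rot: [179.9, -0.0, 23.4]
wrist_force: [5.4, -0.3, 4.1]
opening: 0.0381
grasp_force: 25.8
time: 25.85
ee_pos: [0.5018, 0.0675, 0.1477]
tcp_rot: [179.9, -0.0, 23.2]
wrist_force: [4.8, -1.8, 5.5]
opening: 0.0383
grasp_force: 25.8
```

View pics/k7.png

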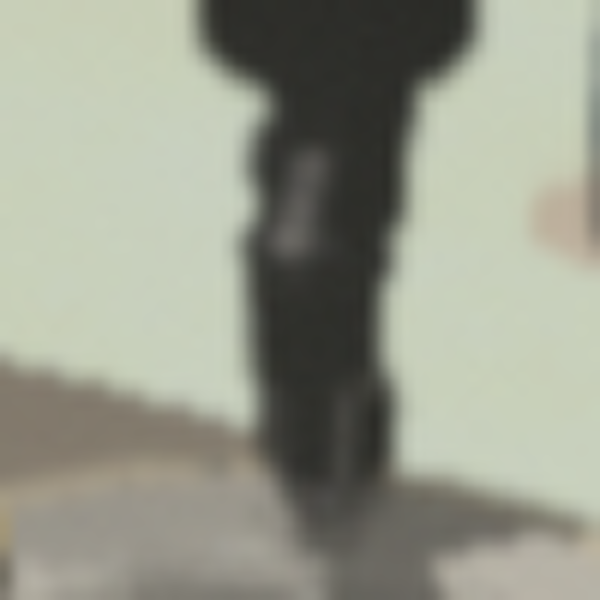

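The knob sits lower, held by the fingers, with its lower edge at about y = 485 in the crop. The TCP came down 5.2 mm over 375° after the drop. I'm handing in.

```bash
python3 -c "
from workcell import bot
print(bot.job_done())"
```

```text
the job is handed in; nothing more can be done
None
```

I handed the job in at about 26 s: the bolt was turned back until it dropped into its thread, then forward 375° (about one turn from the drop), and is still gripped; the hand-in returned no verdict.

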